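# Lay out the engraver's hand stamps in reverse order

### The arm

A 6-joint arm with a two-finger parallel gripper is mounted at the origin on the work surface. World frame = base frame: x ahead of the robot, y to its left, z up, the work surface at z = 0. Lengths are in m, angles in rad, forces in N, time in s.
With the tool pointing down it reaches from about 0.35 to 0.775 m from the base axis. Payload 5.5 kg.
Tool frame: the origin (TCP) lies at the very end of the fingers, on their centre line; the grasp point (between the pads) lies 19 mm behind it; z points along the fingers, y is the line along which they close (so a half turn about z gives the same grasp; the last joint's range is limited). The gripper opens to 85 mm and grips with 20 to 120 N. Pads are 22 mm wide; open, the fingers measure 114 mm over their backs; the gripper's body (76 mm by 85 mm) begins 54 mm behind the grasp point. The pads swing forward as they close: fully open they stand 13 mm farther back than shut.
Start: joints at [-1.247, 0.313, 0.046, 1.304, 0, 1.431], TCP at [0.257, -0.514, 0.231] pointing down, gripper open.
Joint ranges: [-2.76, 2.76], [-0.86, 1.69], [-1.03, 1.26], [-2.2, 2.34], [-1.47, 1.5], [-3.14, 3.14]. Speed limits (rad/s): [2.57, 2.57, 3.14, 3.14, 3.14, 3.14].

### API

Orientations are given as a unit quaternion [w, x, y, z].
In Python, from workcell import env, cams, ticket, spotter gives the robot as it stands.
- The arm moves only by the tool jog_arm, never from a script. Its argument "increments" is a list that holds one entry, the list of rows, each a list of 7 numbers: the shift along the tool's x, y, z in units of 0.25 m (1.0 is 0.25 m), then the turn, a rotation vector about the tool's x, y, z in units of 180 degrees (1.0 is 180 degrees), then the closure in counts, from 0 (fully open) to 255 (shut). A call has 1 to 20 rows; each row shifts and turns the commanded pose from where the row before left it, along the tool's axes as they then stand; what a row does not reach is not made up. A row lasts 1/10 s, in which the tool goes at most 50 mm and 8.59 degrees, less where a joint would pass 70% of its speed; a pose out of reach is approached as far as the arm can. A call with a number of a shift or a turn outside -1 to 1 is refused whole. A call with a gripper value outside its range is refused whole. The fingers move at their own pace and stop on an object; "force" is the grip in N (left out, the last holds). Time passes only in rows, so rows that do not move let the fingers close. It gives the time, the measured TCP pose, the force, the opening and the grip force at its end, in the units of the state.
- env.get_state(): the state, without advancing time (a new reading comes with each control period).
- cams.read_camera(name): name is "scene" or "top" or "wrist"; returns a dict with "pixels" (400x640x3 uint8, red, green, blue), "fx", "fy", "cx", "cy" (pixels), "k1" (the pictures are not rectified: a ray, as slopes to the right and down, at radius r is drawn at 1 + k1 r^2 times it, then the intrinsics apply), "xyz" and "attitude" of the camera in the world; the wrist camera has in their place "mount" (4x4, takes a point from camera to tool coordinates, whose origin is the TCP and whose axes are the flange's). Camera axes: x right, y down, z forward; pixel columns grow to the right and rows downward; lengths in m; the calibration is good to about 2 mm. A picture is of the moment at which its call begins: read the wrist's pose just before it. There is no depth.
- ticket.hand_in(): hands the job in; it is judged then, once.
Trained networks look in the newest picture that a camera, given by its name, has taken for a name from the list of things; names that differ only in an ending like _2 or _b are one class to them, and where a whole thing is asked for, a point or a joint stands for the part that bears it (a point fixed in the world has none). Each returns a list of dicts, best first, with "conf" (0 to 1); they miss things now and then, are a little off and sometimes report something else, mostly with a low value. They report only what shows in the picture. A call takes as long as a camera call. They do not tell look-alikes from the thing itself.
- spotter.find_in(target, camera): "uv" ([column, row] in pixels, amid what is visible of it).
- spotter.cut_out(target, camera): "region" (400x640 bool, what is visible of it) and "uv" ([column, row] in pixels, amid what is visible of it).
- spotter.landmark_of(target, camera): "uv" ([column, row] in pixels: a listed point, or the origin of a listed thing).
The state is a dict: "clock": time; "joint_pos": joint angles; "qvel": joint speeds; "tau": joint torques, N m; "tcp_pos": TCP position; "orientation": TCP orientation; "wrist_force": force on the tool from outside, world axes, zero at the start; "ft_torque": the same for the moment, N m; "finger_gap": finger opening in m; "grip_force": force on a finger pad.
Only numpy, scipy, OpenCV 4.12 (cv2) and the standard library are available. Lean on these libraries where they do the work, as an engineer would, in place of code of your own. Each camera call takes 0.05 s, during which the arm holds its last target. There are 200 camera calls.

### The job

Move the four hand stamps from the dark wooden rack with the coloured pads into the bare aluminium rack, in reverse order: the stamp nearest the robot goes into the farthest well, the second nearest into the second farthest, and so on, one stamp standing upright and well centred on the floor of each well, and let go. Do not knock a stamp over at any time, and leave the brass dish where it is.

Things in the scene. Friction and masses are not known exactly. Their poses are not given: they have to be found in the camera images.
- bench_rack: Bare aluminium rack, fixed, 246 x 66 x 20 mm, empty: four square wells in a row along its x axis (roughly away from the robot), centres at x = -90, -30, +30, +90 mm, y = 0, each 55 x 56 mm inside, floor 12 mm above the bench, rims 5 mm thick, 20 mm high. Origin: centre of underside. The dark rack (same shape, with pads) stands beside it, left or right; each is turned up to 11 degrees.
- red_stamp_mid (a point): Hand stamp with a red handle, loose, about 0.2 kg, upright on its red pad at the start: 90 mm tall, brass foot 32 mm across and 30 mm high, then a round handle 25 mm across from 38 to 86 mm up. This point is on its axis half-way up, 45 mm above its underside; z points up along the axis. Its turn about the axis does not matter.
- yellow_stamp_mid (a point): Hand stamp with a yellow handle, loose, about 0.2 kg, upright on its yellow pad at the start: 90 mm tall, brass foot 32 mm across and 30 mm high, then a round handle 25 mm across from 38 to 86 mm up. This point is on its axis half-way up, 45 mm above its underside; z points up along the axis. Its turn about the axis does not matter.
- green_stamp_mid (a point): Hand stamp with a green handle, loose, about 0.2 kg, upright on its green pad at the start: 90 mm tall, brass foot 32 mm across and 30 mm high, then a round handle 25 mm across from 38 to 86 mm up. This point is on its axis half-way up, 45 mm above its underside; z points up along the axis. Its turn about the axis does not matter.
- blue_stamp_mid (a point): Hand stamp with a blue handle, loose, about 0.2 kg, upright on its blue pad at the start: 90 mm tall, brass foot 32 mm across and 30 mm high, then a round handle 25 mm across from 38 to 86 mm up. This point is on its axis half-way up, 45 mm above its underside; z points up along the axis. Its turn about the axis does not matter.
- red_pad: Red square pad, 50 x 50 x 3 mm, fixed in one of the four wells of the dark wooden rack, top 15 mm above the bench (rack rims 20 mm). It marks where the red stamp stood at the start. The pads lie 60 mm apart in a row along their x axes, which point along the rack, roughly away from the robot. Origin: centre of underside.
- yellow_pad: Yellow square pad, 50 x 50 x 3 mm, fixed in one of the four wells of the dark wooden rack, top 15 mm above the bench (rack rims 20 mm). It marks where the yellow stamp stood at the start. The pads lie 60 mm apart in a row along their x axes, which point along the rack, roughly away from the robot. Origin: centre of underside.
- green_pad: Green square pad, 50 x 50 x 3 mm, fixed in one of the four wells of the dark wooden rack, top 15 mm above the bench (rack rims 20 mm). It marks where the green stamp stood at the start. The pads lie 60 mm apart in a row along their x axes, which point along the rack, roughly away from the robot. Origin: centre of underside.
- blue_pad: Blue square pad, 50 x 50 x 3 mm, fixed in one of the four wells of the dark wooden rack, top 15 mm above the bench (rack rims 20 mm). It marks where the blue stamp stood at the start. The pads lie 60 mm apart in a row along their x axes, which point along the rack, roughly away from the robot. Origin: centre of underside.
- dish: Small brass dish, loose, 84 mm across the rim, 26 mm high, on the bench between the racks: not part of the job, to be left where it is. Origin: centre of its underside.
Mind the look-alikes: they are no part of the job. Leave any white look-alike of the part that bears red_stamp_mid alone.

How it is judged:
At the end, for the whole second after the job is handed in: Each stamp stands upright (within 0.12 rad) and at rest on the floor of the aluminium rack, its axis within 14 mm of a well's centre along and across the rack, in the well that mirrors its pad's place in the wooden rack: pad nearest the robot, stamp farthest, and so on (((x of each of yellow_pad, green_pad, blue_pad in the frame of red_pad above 0 m and x of red_stamp_mid in the frame of bench_rack between 0.076 and 0.104 m) or (x of each of yellow_pad, green_pad, blue_pad in the frame of red_pad above -0.09 m and x of any of yellow_pad, green_pad, blue_pad in the frame of red_pad below 0 m and x of red_stamp_mid in the frame of bench_rack between 0.016 and 0.044 m) or (x of each of yellow_pad, green_pad, blue_pad in the frame of red_pad below 0.09 m and x of any of yellow_pad, green_pad, blue_pad in the frame of red_pad above 0 m and x of red_stamp_mid in the frame of bench_rack between -0.044 and -0.016 m) or (x of each of yellow_pad, green_pad, blue_pad in the frame of red_pad below 0 m and x of red_stamp_mid in the frame of bench_rack between -0.104 and -0.076 m)) and y of red_stamp_mid in the frame of bench_rack between -0.014 and 0.014 m and z of red_stamp_mid in the frame of bench_rack between 0.053 and 0.061 m and angle between each of red_stamp_mid, yellow_stamp_mid, green_stamp_mid, blue_stamp_mid's own z axis and vertical below 0.12 rad and linear speed of each of red_stamp, yellow_stamp, green_stamp, blue_stamp below 0.02 m/s and angular speed of each of red_stamp, yellow_stamp, green_stamp, blue_stamp below 0.2 rad/s and ((x of each of red_pad, green_pad, blue_pad in the frame of yellow_pad above 0 m and x of yellow_stamp_mid in the frame of bench_rack between 0.076 and 0.104 m) or (x of each of red_pad, green_pad, blue_pad in the frame of yellow_pad above -0.09 m and x of any of red_pad, green_pad, blue_pad in the frame of yellow_pad below 0 m and x of yellow_stamp_mid in the frame of bench_rack between 0.016 and 0.044 m) or (x of each of red_pad, green_pad, blue_pad in the frame of yellow_pad below 0.09 m and x of any of red_pad, green_pad, blue_pad in the frame of yellow_pad above 0 m and x of yellow_stamp_mid in the frame of bench_rack between -0.044 and -0.016 m) or (x of each of red_pad, green_pad, blue_pad in the frame of yellow_pad below 0 m and x of yellow_stamp_mid in the frame of bench_rack between -0.104 and -0.076 m)) and y of yellow_stamp_mid in the frame of bench_rack between -0.014 and 0.014 m and z of yellow_stamp_mid in the frame of bench_rack between 0.053 and 0.061 m and ((x of each of red_pad, yellow_pad, blue_pad in the frame of green_pad above 0 m and x of green_stamp_mid in the frame of bench_rack between 0.076 and 0.104 m) or (x of each of red_pad, yellow_pad, blue_pad in the frame of green_pad above -0.09 m and x of any of red_pad, yellow_pad, blue_pad in the frame of green_pad below 0 m and x of green_stamp_mid in the frame of bench_rack between 0.016 and 0.044 m) or (x of each of red_pad, yellow_pad, blue_pad in the frame of green_pad below 0.09 m and x of any of red_pad, yellow_pad, blue_pad in the frame of green_pad above 0 m and x of green_stamp_mid in the frame of bench_rack between -0.044 and -0.016 m) or (x of each of red_pad, yellow_pad, blue_pad in the frame of green_pad below 0 m and x of green_stamp_mid in the frame of bench_rack between -0.104 and -0.076 m)) and y of green_stamp_mid in the frame of bench_rack between -0.014 and 0.014 m and z of green_stamp_mid in the frame of bench_rack between 0.053 and 0.061 m and ((x of each of red_pad, yellow_pad, green_pad in the frame of blue_pad above 0 m and x of blue_stamp_mid in the frame of bench_rack between 0.076 and 0.104 m) or (x of each of red_pad, yellow_pad, green_pad in the frame of blue_pad above -0.09 m and x of any of red_pad, yellow_pad, green_pad in the frame of blue_pad below 0 m and x of blue_stamp_mid in the frame of bench_rack between 0.016 and 0.044 m) or (x of each of red_pad, yellow_pad, green_pad in the frame of blue_pad below 0.09 m and x of any of red_pad, yellow_pad, green_pad in the frame of blue_pad above 0 m and x of blue_stamp_mid in the frame of bench_rack between -0.044 and -0.016 m) or (x of each of red_pad, yellow_pad, green_pad in the frame of blue_pad below 0 m and x of blue_stamp_mid in the frame of bench_rack between -0.104 and -0.076 m)) and y of blue_stamp_mid in the frame of bench_rack between -0.014 and 0.014 m and z of blue_stamp_mid in the frame of bench_rack between 0.053 and 0.061 m); the robot touches nothing.
It fails at once if a stamp is knocked over or laid down (leans more than 40 degrees) (angle between any of red_stamp_mid, yellow_stamp_mid, green_stamp_mid, blue_stamp_mid's own z axis and vertical above 0.7 rad).
It fails at once if the dish is pushed more than 30 mm (distance of dish from where it was at the start of the episode above 0.03 m).
It also fails if it takes over 109 s, if anything falls off the work surface, if the arm or the gripper's body presses on something with over 40 N, if the wrist force passes 120 N, or if a joint passes its speed limit or range.

## Working session

There is one attempt and no reset: what is moved stays moved. The work goes in short steps, Python scripts to look and compute and a tool call to move; the robot and the scene stay as the last step left them, time stands still between calls to the robot, and variables do not carry over. Pictures are saved under pics/ and viewed, at most 14 in all, crops included, and the job is handed in when it is done.

Besides the shell and the picture viewer there is one more tool, called after "Call:" as name([rows], argument=value, ...), one row to a line, values as JSON. jog_arm: Moves the arm, as the interface text tells. Shifts and turns lie within -1 to 1; 1 stands for 0.25 m of shift or 180 degrees of turn. Its arguments: {"type":"object","properties":{"increments":{"type":"array"},"force":{"type":"number"}},"required":["increments"]}

```bash
mkdir -p pics; ls; python3 - <<'E'
from workcell import env,cams,spotter
import cv2
s=env.get_state();print(s['clock'],s['tcp_pos'],s['orientation'],s['finger_gap'])
for n in ['top','scene']:
    c=cams.read_camera(n)
    cv2.imwrite(f'pics/{n}0.png',c['pixels'][:,:,::-1])
    print(n,{k:v for k,v in c.items() if k!='pixels'})
    for t in ['red_stamp_mid','yellow_stamp_mid','green_stamp_mid','blue_stamp_mid','red_pad','yellow_pad','green_pad','blue_pad','bench_rack','dish']:
        print(t,[([round(float(x)) for x in d['uv']],round(float(d['conf']),2)) for d in spotter.landmark_of(t,n)])
E
```

```text
pics
0.0 [ 0.25706349 -0.51379039  0.23041392] [-8.89609376e-04  9.73230907e-01  2.29827770e-01 -8.44864898e-05] 0.08522625504901081
top {'fx': 370.2503498388746, 'fy': 370.2503498388746, 'cx': 322.63704741695665, 'cy': 193.3665596281748, 'k1': -0.020507007829780342, 'xyz': array([ 0.42305084, -0.00380991,  0.70628181]), 'attitude': array([-0.05423223,  0.70621919, -0.70241066,  0.07023241])}
red_stamp_mid [([407, 250], 0.81), ([351, 260], 0.6)]
yellow_stamp_mid [([406, 218], 0.86), ([402, 220], 0.28)]
green_stamp_mid [([400, 151], 0.72)]
blue_stamp_mid [([402, 183], 0.61)]
red_pad [([407, 255], 0.77)]
yellow_pad [([403, 222], 0.56)]
green_pad [([395, 161], 0.67)]
blue_pad []
bench_rack [([202, 208], 0.9), ([399, 152], 0.41)]
dish [([310, 193], 0.72)]
scene {'fx': 414.46781752011685, 'fy': 414.46781752011685, 'cx': 317.4462001660728, 'cy': 197.74092549901678, 'k1': -0.005296290156687626, 'xyz': array([0.95651497, 0.56945695, 0.65216469]), 'attitude': array([-0.13489008,  0.26045314,  0.86397963, -0.40927744])}
red_stamp_mid [([318, 152], 0.69)]
yellow_stamp_mid [([304, 163], 0.65)]
green_stamp_mid [([261, 177], 0.64)]
blue_stamp_mid [([278, 176], 0.64)]
red_pad [([322, 168], 0.41)]
yellow_pad [([300, 179], 0.55)]
green_pad [([262, 196], 0.7)]
blue_pad [([282, 184], 0.54)]
bench_rack [([387, 283], 0.86)]
dish [([320, 226], 0.84), ([283, 184], 0.24)]
```

View pics/top0.png

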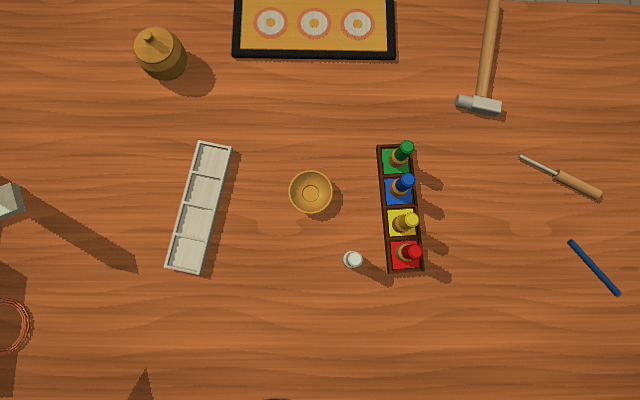

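View pics/scene0.png

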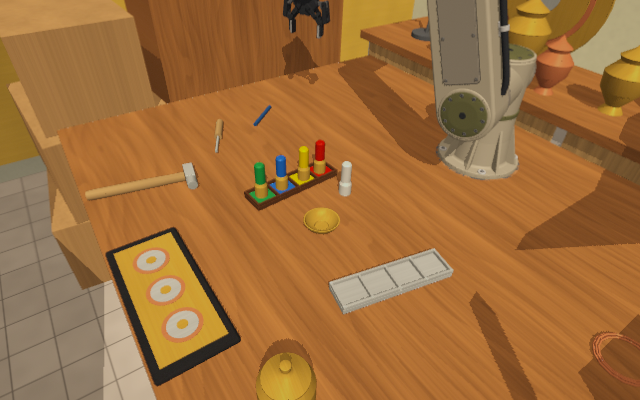

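Top view: the nearest-to-farthest stamp order is red (412,250), yellow (411,220), blue (407,182), green (405,150). The aluminium rack is at (199,207) and the dish at (311,192). What could be taken for the red stamp: the white look-alike at (353,260), or red pad at (400,256). I choose the red-handled one on the red pad at (412,250).

```bash
cat > h.py <<'E'
import numpy as np, cv2
from scipy.optimize import minimize, least_squares
from scipy.spatial.transform import Rotation as R
def pose(c, s=None):
    if 'mount' in c:
        T=np.eye(4);q=s['orientation'];T[:3,:3]=R.from_quat(np.r_[q[1:],q[0]]).as_matrix();T[:3,3]=s['tcp_pos']
        M=T@np.array(c['mount']);return M[:3,:3],M[:3,3]
    q=c['attitude'];return R.from_quat(np.r_[q[1:],q[0]]).as_matrix(),np.array(c['xyz'])
def proj(c,P,s=None):
    Rm,t=pose(c,s);p=(np.atleast_2d(P)-t)@Rm
    m=p[:,:2]/p[:,2:];m=m*(1+c['k1']*(m**2).sum(1,keepdims=True))
    return m*[c['fx'],c['fy']]+[c['cx'],c['cy']]
def hullmask(c,P,s=None,sc=4):
    m=np.zeros((400*sc,640*sc),np.uint8)
    h=cv2.convexHull((proj(c,P,s)*sc+sc/2).astype(np.int32));cv2.fillConvexPoly(m,h,1);return cv2.resize(m.astype(np.float32),(640,400),interpolation=cv2.INTER_AREA)
def boxpts(x,y,a,L=.246,W=.066,H=.02):
    p=np.array([[i*L/2,j*W/2,k] for i in(-1,1) for j in(-1,1) for k in(0,H)])
    return p@R.from_euler('z',a).as_matrix().T+[x,y,0]
def cyl(x,y,r,z0,z1):
    t=np.linspace(0,2*np.pi,24,endpoint=False)
    return np.array([[x+r*np.cos(a),y+r*np.sin(a),z] for a in t for z in(z0,z1)])
E
python3 - <<'E'
from h import *
from workcell import env,cams,spotter
cs={n:cams.read_camera(n) for n in['top','scene']}
masks={n:spotter.cut_out('bench_rack',n)[0]['region'].astype(np.float32) for n in cs}
print({n:int(m.sum()) for n,m in masks.items()})
def cost(p,ns):
    return sum(np.abs(hullmask(cs[n],boxpts(*p))-masks[n]).sum() for n in ns)
for ns in (['top'],['scene'],['top','scene']):
    r=minimize(cost,[.40,.235,-.15],args=(ns,),method='Nelder-Mead',options=dict(initial_simplex=[[.40,.235,-.15],[.43,.235,-.15],[.4,.26,-.15],[.4,.235,-.05]]))
    print('bench',ns,r.x.round(4),r.fun)
def tri(tops):
    pass
for t in ['red','yellow','blue','green']:
    uv={n:np.array(spotter.landmark_of(t+'_stamp_mid',n)[0]['uv']) for n in cs}
    f=lambda p:np.concatenate([proj(cs[n],p)[0]-uv[n] for n in cs])
    r=least_squares(f,[.4,-.15,.06]);
    g=lambda p:np.concatenate([proj(cs[n],[p[0],p[1],.06])[0]-uv[n] for n in cs])
    r2=least_squares(g,[.4,-.15]);print(t,r.x.round(4),r2.x.round(4),'res',r2.fun.round(1))
for t,z in[('red_stamp_mid',.045),('dish',0)]:
  for d in spotter.landmark_of(t,'top')[:2]:
    r=least_squares(lambda p:proj(cs['top'],[p[0],p[1],z])[0]-d['uv'],[.4,0]);print(t,d['uv'],r.x.round(3))
img=cs['top']['pixels'][:,:,::-1][120:290,320:460];cv2.imwrite('pics/crop.png',cv2.resize(img,None,fx=3.5,fy=3.5,interpolation=cv2.INTER_CUBIC))
E
```

```text
{'top': 4929, 'scene': 4007}
bench ['top'] [ 0.5217  0.2137 -0.1943] 167.0
bench ['scene'] [ 0.5201  0.2108 -0.1974] 113.75
bench ['top', 'scene'] [ 0.5214  0.2123 -0.198 ] 440.25
red [ 0.4237 -0.1612  0.0074] [ 0.4305 -0.1446] res [-13.5   7.7 -19.9 -17.7]
yellow [ 0.489  -0.1674  0.0564] [ 0.4892 -0.1661] res [-2.   1.7 -3.4 -2. ]
blue [ 0.5596 -0.1543  0.0621] [ 0.5596 -0.1551] res [-0.7  1.2 -1.8 -0. ]
green [ 0.6112 -0.1567  0.0724] [ 0.6121 -0.1613] res [ 0.9  1.6 -1.1  3.3]
red_stamp_mid [408.8, 247.4] [ 0.444 -0.172]
red_stamp_mid [351.7, 258.8] [ 0.424 -0.07 ]
dish [309.4, 192.6] [0.55  0.006]
```

View pics/crop.png

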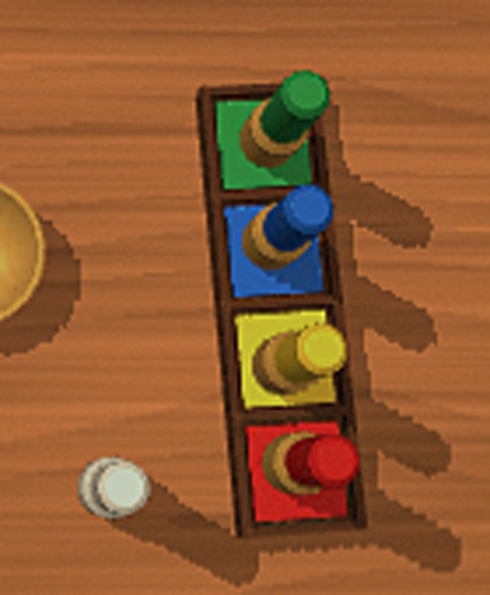

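The crop confirms the red-handled stamp on the red pad at crop (333,461). The look-alike is the separate white one at (115,485). Next I turn the tool so its closing axis lies along world y, and refine the stamp positions.

Call:
jog_arm([
  [[0,0,0,0,0,-0.04735,0],[0,0,0,0,0,-0.04735,0],[0,0,0,0,0,-0.04735,0],[0,0,0,0,0,-0.04735,0],[0,0,0,0,0,-0.04735,0],[0,0,0,0,0,-0.04735,0],[0,0,0,0,0,-0.04735,0],[0,0,0,0,0,-0.04735,0],[0,0,0,0,0,-0.04735,0],[0,0,0,0,0,-0.04735,0],[0,0,0,0,0,-0.04735,0],[0,0,0,0,0,-0.04735,0],[0,0,0,0,0,-0.04735,0],[0,0,0,0,0,-0.04735,0],[0,0,0,0,0,-0.04735,0],[0,0,0,0,0,-0.04735,0],[0,0,0,0,0,-0.04735,0],[0,0,0,0,0,-0.04735,0]],
], force=40)

```text
clock: 3.6
tcp_pos: [0.2572, -0.5143, 0.2313]
orientation: [0.0, -0.003, 1.0, -0.0]
wrist_force: [-0.8, 0.5, -0.4]
finger_gap: 0.0855
grip_force: 0.0
```

```bash
python3 - <<'E'
from h import *
from workcell import env,cams,spotter
c=cams.read_camera('top')
tops={'green':(406.6,147.4),'blue':(408,180),'yellow':(411.7,220),'red':(415.1,251.7)}
P=[]
for t in ['red','yellow','blue','green']:
    r=least_squares(lambda p:proj(c,[p[0],p[1],.105])[0]-tops[t],[.4,-.15]).x
    m=spotter.cut_out(t+'_stamp_mid','top')
    out=None
    if m:
        M=m[0]['region'].astype(np.float32)
        def cost(p):
            H=np.maximum(hullmask(c,cyl(*p,.0125,.053,.103)),hullmask(c,cyl(*p,.016,.015,.045)));return np.abs(H-M).sum()
        o=minimize(cost,r,method='Nelder-Mead',options=dict(initial_simplex=[r,r+[.01,0],r+[0,.01]]));out=(o.x.round(4),o.fun,M.sum())
    print(t,r.round(4),out)
s=env.get_state();print(s['clock'],s['tcp_pos'],s['orientation'],s['joint_pos'].round(3) if hasattr(s['joint_pos'],'round') else s['joint_pos'])
E
```

```text
red [ 0.4355 -0.1672] (array([ 0.4365, -0.1682]), np.float64(28.5), np.float32(409.0))
yellow [ 0.4869 -0.1636] (array([ 0.4874, -0.163 ]), np.float64(70.25), np.float32(352.0))
blue [ 0.554  -0.1599] (array([ 0.5555, -0.1591]), np.float64(50.875), np.float32(393.0))
green [ 0.6106 -0.1597] (array([ 0.613 , -0.1614]), np.float64(49.3125), np.float32(418.0))
3.85 [ 0.25723759 -0.51430934  0.23133053] [ 4.00826342e-05  1.64871152e-03  9.99998639e-01 -5.58612362e-05] [-1.247  0.313  0.046  1.304  0.    -1.243]
```

Call:
jog_arm([
  [[-0.0716,0.1385,0.0124,0,0,0,0],[-0.0716,0.1385,0.0124,0,0,0,0],[-0.0716,0.1385,0.0124,0,0,0,0],[-0.0716,0.1385,0.0124,0,0,0,0],[-0.0716,0.1385,0.0124,0,0,0,0],[-0.0716,0.1385,0.0124,0,0,0,0],[-0.0716,0.1385,0.0124,0,0,0,0],[-0.0716,0.1385,0.0124,0,0,0,0],[-0.0716,0.1385,0.0124,0,0,0,0],[-0.0716,0.1385,0.0124,0,0,0,0],[0,0,0,0,0,0,0],[0,0,0,0,0,0,0],[0,0,0,0,0,0,0]],
])

```text
clock: 5.15
tcp_pos: [0.4362, -0.1688, 0.2005]
orientation: [0.0, 0.001, 1.0, -0.0]
wrist_force: [0.3, 0.1, 1.0]
finger_gap: 0.0856
grip_force: 0.0
```

```bash
python3 - <<'E'
from h import *
from workcell import env,cams,spotter
s=env.get_state();c=cams.read_camera('wrist');print(s['tcp_pos'],c['mount'],c['fx'])
cv2.imwrite('pics/w1.png',c['pixels'][:,:,::-1])
for t in ['red','yellow','blue','green']:
    p=spotter.landmark_of(t+'_stamp_mid','wrist')
    for d in p[:2]:
        r=least_squares(lambda p:proj(c,[p[0],p[1],.06],s)[0]-d['uv'],[.45,-.16]).x
        print(t,d['uv'],d['conf'],r.round(4))
E
```

```text
[ 0.43620156 -0.16879369  0.20045074] [[-1.19960164e-05 -9.64748910e-01 -2.63172075e-01  6.61231873e-02]
 [ 9.99999684e-01 -2.20688106e-04  7.63426729e-04  5.26992159e-04]
 [-7.94594052e-04 -2.63171983e-01  9.64748608e-01 -1.42786148e-01]
 [ 0.00000000e+00  0.00000000e+00  0.00000000e+00  1.00000000e+00]] 339.9666423142886
red [318.5, 192.7] 0.77 [ 0.4392 -0.1676]
red [425.3, 177.1] 0.62 [ 0.4257 -0.0769]
yellow [323.8, 245.9] 0.56 [ 0.4882 -0.1629]
blue [324.8, 315.2] 0.88 [ 0.5592 -0.1617]
green [327.4, 363.3] 0.45 [ 0.6143 -0.1589]
green [321.9, 247.4] 0.24 [ 0.4896 -0.1646]
```

View pics/w1.png

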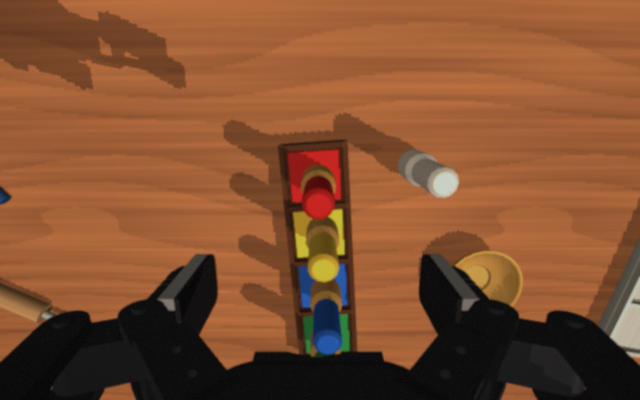

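The wrist view shows the red stamp under the gripper at (318,200) and the white look-alike at (440,180), clear of the fingers. Next I descend and grip.

Call:
jog_arm([
  [[-0.004,0.003,0.095,0,0,0,50],[0,0,0.095,0,0,0,50],[0,0,0.095,0,0,0,50],[0,0,0.095,0,0,0,50],[0,0,0.095,0,0,0,50],[0,0,0.095,0,0,0,50],[0,0,0,0,0,0,50],[0,0,0,0,0,0,50],[0,0,0,0,0,0,255],[0,0,0,0,0,0,255],[0,0,0,0,0,0,255],[0,0,0,0,0,0,255],[0,0,0,0,0,0,255],[0,0,0,0,0,0,255],[0,0,0,0,0,0,255],[0,0,0,0,0,0,255],[0,0,0,0,0,0,255],[0,0,0,0,0,0,255]],
], force=40)

```text
clock: 7.2
tcp_pos: [0.4381, -0.1679, 0.0589]
orientation: [0.001, 0.0, 1.0, -0.001]
wrist_force: [-0.5, -0.3, 6.4]
finger_gap: 0.0241
grip_force: 39.0
```

Call:
jog_arm([
  [[0,0,-0.084,0,0,0,255],[0,0,-0.084,0,0,0,255],[0,0,-0.084,0,0,0,255],[0,0,-0.084,0,0,0,255],[0,0,-0.084,0,0,0,255],[0,0,-0.084,0,0,0,255],[-0.057,0.121,0,0,0,0,255],[-0.057,0.121,0,0,0,0,255],[-0.057,0.121,0,0,0,0,255],[-0.057,0.121,0,0,0,0,255],[-0.057,0.121,0,0,0,0,255],[-0.057,0.121,0,0,0,0,255],[-0.057,0.121,0,0,0,0,255],[-0.057,0.121,0,0,0,0,255],[-0.057,0.121,0,0,0,0,255],[-0.057,0.121,0,0,0,0,255],[-0.057,0.121,0,0,0,0,255],[-0.057,0.121,0,0,0,0,255],[0,0,0,0,0,0,255],[0,0,0,0,0,0,255]],
])

```text
clock: 9.2
tcp_pos: [0.6077, 0.1962, 0.1826]
orientation: [-0.001, -0.001, 1.0, -0.0]
wrist_force: [0.4, 0.1, -3.3]
finger_gap: 0.0237
grip_force: 40.0
```

```bash
python3 - <<'E'
from h import *
from workcell import env,cams,spotter
s=env.get_state();c=cams.read_camera('wrist');print(s['tcp_pos'],s['finger_gap'],s['wrist_force'])
im=c['pixels'][:,:,::-1].copy()
a=-.197;d=np.array([np.cos(a),np.sin(a),0]);
for k in(-.09,-.03,.03,.09):
    w=np.array([.521,.2125,.012])+k*d;print(k,w.round(4))
    u=proj(c,w,s)[0];cv2.circle(im,tuple(int(v) for v in u),3,(0,0,255),-1)
    
for u in proj(c,boxpts(.521,.2125,a),s): cv2.circle(im,tuple(int(v) for v in u),2,(255,0,255),-1)
cv2.imwrite('pics/w2.png',im)
E
```

```text
[0.60769913 0.19617373 0.18259911] 0.02365079371766804 [ 0.4167283   0.05812731 -3.34169875]
-0.09 [0.4327 0.2301 0.012 ]
-0.03 [0.4916 0.2184 0.012 ]
0.03 [0.5504 0.2066 0.012 ]
0.09 [0.6093 0.1949 0.012 ]
```

View pics/w2.png

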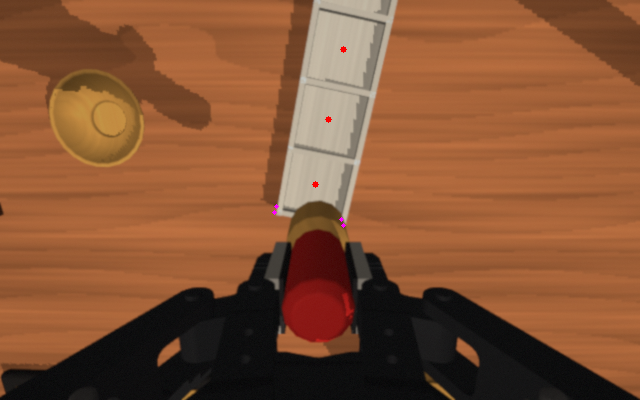

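The rack model dots sit on the well centres (315,184), (328,120), (343,49), and red hangs upright above the far well. I lower it.

Call:
jog_arm([
  [[-0.006,-0.004,0.082,0,0,0,255],[0,0,0.082,0,0,0,255],[0,0,0.082,0,0,0,255],[0,0,0.082,0,0,0,255],[0,0,0.082,0,0,0,255],[0,0,0.05,0,0,0,255],[0,0,0.03,0,0,0,255],[0,0,0,0,0,0,255],[0,0,0,0,0,0,255]],
])

```text
clock: 10.15
tcp_pos: [0.6104, 0.1944, 0.0621]
orientation: [0.001, 0.0, 1.0, 0.0]
wrist_force: [-0.1, -0.6, -1.3]
finger_gap: 0.0241
grip_force: 40.1
```

Call:
jog_arm([
  [[0,0,0.008,0,0,0,255],[0,0,0.007,0,0,0,255],[0,0,0.005,0,0,0,255],[0,0,0,0,0,0,255],[0,0,0,0,0,0,255]],
])

```text
clock: 10.65
tcp_pos: [0.6099, 0.1947, 0.0563]
orientation: [-0.0, 0.0, 1.0, -0.0]
wrist_force: [-0.5, 0.0, -1.8]
finger_gap: 0.024
grip_force: 40.1
```

Call:
jog_arm([
  [[0,0,0.003,0,0,0,255],[0,0,0.003,0,0,0,255],[0,0,0,0,0,0,255],[0,0,0,0,0,0,255]],
])

```text
clock: 11.05
tcp_pos: [0.6102, 0.1947, 0.0559]
orientation: [0.001, 0.0, 1.0, 0.0]
wrist_force: [-2.8, -0.5, 5.8]
finger_gap: 0.0242
grip_force: 40.7
```

Contact at TCP z 0.056. I release and lift.

Call:
jog_arm([
  [[0,0,0,0,0,0,60],[0,0,0,0,0,0,60],[0,0,0,0,0,0,0],[0,0,0,0,0,0,0],[0,0,0,0,0,0,0],[0,0,-0.05,0,0,0,0],[0,0,-0.1,0,0,0,0],[0,0,-0.14,0,0,0,0],[0,0,-0.14,0,0,0,0],[0,0,-0.14,0,0,0,0],[0,0,0,0,0,0,0],[0,0,0,0,0,0,0]],
])

```text
clock: 12.25
tcp_pos: [0.6107, 0.1948, 0.1992]
orientation: [0.002, 0.0, 1.0, 0.0]
wrist_force: [-0.3, -0.9, -0.7]
finger_gap: 0.0856
grip_force: 0.0
```

```bash
cat > see.py <<'E'
from h import *
from workcell import env,cams,spotter
import sys
col,z=sys.argv[1],.057
s=env.get_state();print(s['clock'],s['tcp_pos'].round(4))
a=-.197
for n in['top','scene']:
    c=cams.read_camera(n)
    for d in spotter.landmark_of(col+'_stamp_mid',n)[:2]:
        r=least_squares(lambda p:proj(c,[p[0],p[1],z])[0]-d['uv'],[.52,.21]).x
        v=r-[.521,.2125];print(n,d['conf'],r.round(4),'rack xy',(v[0]*np.cos(a)+v[1]*np.sin(a)).round(4),(-v[0]*np.sin(a)+v[1]*np.cos(a)).round(4))
    if len(sys.argv)>2 and n=='scene': cv2.imwrite(sys.argv[2],cv2.resize(c['pixels'][100:340,200:520,::-1],None,fx=2.4,fy=2.4))
E
python3 see.py red pics/s1.png
```

```text
12.25 [0.6107 0.1948 0.1992]
top 0.8 [0.6122 0.1948] rack xy 0.0929 0.0005
top 0.53 [ 0.4198 -0.0739] rack xy -0.0432 -0.3007
scene 0.74 [0.6011 0.1895] rack xy 0.0831 -0.0069
```

View pics/s1.png

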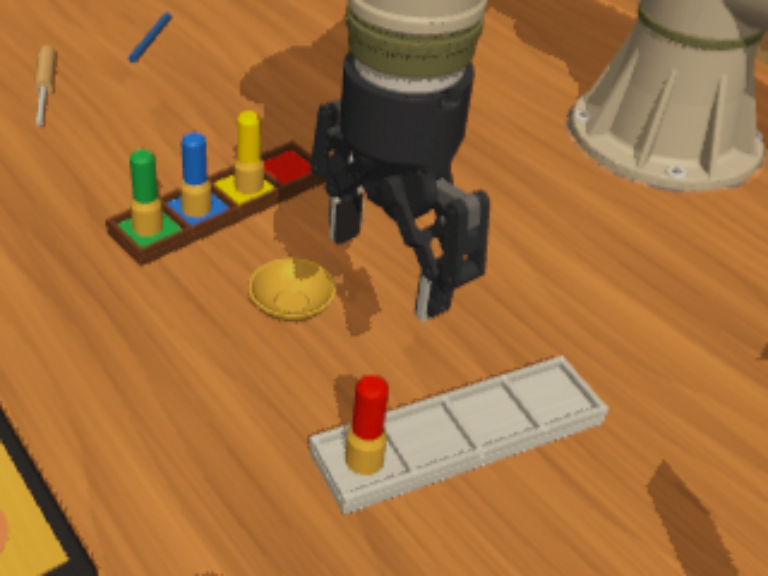

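Red stands upright in the far well (crop 368,430). Next: yellow.

Call:
jog_arm([
  [[0.0409,-0.1193,0,0,0,0,50],[0.0409,-0.1193,0,0,0,0,50],[0.0409,-0.1193,0,0,0,0,50],[0.0409,-0.1193,0,0,0,0,50],[0.0409,-0.1193,0,0,0,0,50],[0.0409,-0.1193,0,0,0,0,50],[0.0409,-0.1193,0,0,0,0,50],[0.0409,-0.1193,0,0,0,0,50],[0.0409,-0.1193,0,0,0,0,50],[0.0409,-0.1193,0,0,0,0,50],[0.0409,-0.1193,0,0,0,0,50],[0.0409,-0.1193,0,0,0,0,50],[0,0,0,0,0,0,50],[0,0,0,0,0,0,50]],
])

```text
clock: 13.85
tcp_pos: [0.4864, -0.1634, 0.1964]
orientation: [-0.001, 0.001, 1.0, 0.001]
wrist_force: [0.2, -0.4, 0.3]
finger_gap: 0.0685
grip_force: 0.0
```

Call:
jog_arm([
  [[-0.006,0,0.092,0,0,0,50],[0,0,0.092,0,0,0,50],[0,0,0.092,0,0,0,50],[0,0,0.092,0,0,0,50],[0,0,0.092,0,0,0,50],[0,0,0.092,0,0,0,50],[0,0,0,0,0,0,50],[0,0,0,0,0,0,50],[0,0,0,0,0,0,255],[0,0,0,0,0,0,255],[0,0,0,0,0,0,255],[0,0,0,0,0,0,255],[0,0,0,0,0,0,255],[0,0,0,0,0,0,255],[0,0,0,0,0,0,255],[0,0,0,0,0,0,255],[0,0,0,0,0,0,255]],
])

```text
clock: 15.55
tcp_pos: [0.4894, -0.1636, 0.0604]
orientation: [0.001, 0.0, 1.0, -0.0]
wrist_force: [-0.3, -0.0, 6.5]
finger_gap: 0.024
grip_force: 39.3
```

Call:
jog_arm([
  [[0,0,-0.084,0,0,0,255],[0,0,-0.084,0,0,0,255],[0,0,-0.084,0,0,0,255],[0,0,-0.084,0,0,0,255],[0,0,-0.084,0,0,0,255],[0,0,-0.084,0,0,0,255],[-0.0203,0.1234,0,0,0,0,255],[-0.0203,0.1234,0,0,0,0,255],[-0.0203,0.1234,0,0,0,0,255],[-0.0203,0.1234,0,0,0,0,255],[-0.0203,0.1234,0,0,0,0,255],[-0.0203,0.1234,0,0,0,0,255],[-0.0203,0.1234,0,0,0,0,255],[-0.0203,0.1234,0,0,0,0,255],[-0.0203,0.1234,0,0,0,0,255],[-0.0203,0.1234,0,0,0,0,255],[-0.0203,0.1234,0,0,0,0,255],[-0.0203,0.1234,0,0,0,0,255],[0,0,0,0,0,0,255],[0,0,0,0,0,0,255]],
])

```text
clock: 17.55
tcp_pos: [0.5489, 0.2073, 0.1844]
orientation: [-0.001, -0.001, 1.0, -0.0]
wrist_force: [-0.1, -0.1, -2.3]
finger_gap: 0.0241
grip_force: 40.0
```

Call:
jog_arm([
  [[-0.004,-0.002,0.082,0,0,0,255],[0,0,0.082,0,0,0,255],[0,0,0.082,0,0,0,255],[0,0,0.082,0,0,0,255],[0,0,0.082,0,0,0,255],[0,0,0.05,0,0,0,255],[0,0,0.035,0,0,0,255],[0,0,0.006,0,0,0,255],[0,0,0,0,0,0,255],[0,0,0,0,0,0,255]],
])

```text
clock: 18.55
tcp_pos: [0.5514, 0.2065, 0.061]
orientation: [0.001, 0.0, 1.0, 0.0]
wrist_force: [-0.6, -0.2, -2.7]
finger_gap: 0.0242
grip_force: 40.0
```

Call:
jog_arm([
  [[0,0,0.007,0,0,0,255],[0,0,0.006,0,0,0,255],[0,0,0.003,0,0,0,255],[0,0,0,0,0,0,255],[0,0,0,0,0,0,255]],
])

```text
clock: 19.05
tcp_pos: [0.5512, 0.2066, 0.0574]
orientation: [0.001, 0.0, 1.0, 0.0]
wrist_force: [-1.4, -0.8, 5.8]
finger_gap: 0.0234
grip_force: 40.7
```

Contact. I release, lift and go over to blue at (0.557,-0.160).

Call:
jog_arm([
  [[0,0,0,0,0,0,60],[0,0,0,0,0,0,60],[0,0,0,0,0,0,0],[0,0,0,0,0,0,0],[0,0,0,0,0,0,0],[0,0,-0.05,0,0,0,0],[0,0,-0.1,0,0,0,0],[0,0,-0.14,0,0,0,0],[0,0,-0.14,0,0,0,0],[0,0,-0.13,0,0,0,0],[0,0,0,0,0,0,0],[0,0,0,0,0,0,0]],
])

```text
clock: 20.25
tcp_pos: [0.5513, 0.2066, 0.1977]
orientation: [0.002, 0.0, 1.0, 0.0]
wrist_force: [-0.4, -0.4, 0.1]
finger_gap: 0.0853
grip_force: 0.0
```

Call:
jog_arm([
  [[-0.002,-0.1222,0,0,0,0,50],[-0.002,-0.1222,0,0,0,0,50],[-0.002,-0.1222,0,0,0,0,50],[-0.002,-0.1222,0,0,0,0,50],[-0.002,-0.1222,0,0,0,0,50],[-0.002,-0.1222,0,0,0,0,50],[-0.002,-0.1222,0,0,0,0,50],[-0.002,-0.1222,0,0,0,0,50],[-0.002,-0.1222,0,0,0,0,50],[-0.002,-0.1222,0,0,0,0,50],[-0.002,-0.1222,0,0,0,0,50],[-0.002,-0.1222,0,0,0,0,50],[0,0,0,0,0,0,50],[0,0,0,0,0,0,50]],
])

```text
clock: 21.65
tcp_pos: [0.5556, -0.1604, 0.1946]
orientation: [-0.001, 0.001, 1.0, 0.001]
wrist_force: [-0.8, -0.0, -0.3]
finger_gap: 0.0686
grip_force: 0.0
```

```bash
python3 see.py yellow; python3 - <<'E'
from h import *
from workcell import env,cams,spotter
s=env.get_state();c=cams.read_camera('wrist')
for t in ['blue','green']:
    for d in spotter.landmark_of(t+'_stamp_mid','wrist')[:1]:
        print(t,d['conf'],least_squares(lambda p:proj(c,[p[0],p[1],.06],s)[0]-d['uv'],[.55,-.16]).x.round(4))
E
```

```text
21.65 [ 0.5556 -0.1604  0.1946]
top 0.61 [0.554  0.2062] rack xy 0.0336 0.0003
scene 0.82 [0.5516 0.2068] rack xy 0.0311 0.0004
blue 0.9 [ 0.5585 -0.16  ]
green 0.7 [ 0.6122 -0.1597]
```

Call:
jog_arm([
  [[-0.003,0,0.0895,0,0,0,50],[0,0,0.0895,0,0,0,50],[0,0,0.0895,0,0,0,50],[0,0,0.0895,0,0,0,50],[0,0,0.0895,0,0,0,50],[0,0,0.0895,0,0,0,50],[0,0,0,0,0,0,50],[0,0,0,0,0,0,50],[0,0,0,0,0,0,255],[0,0,0,0,0,0,255],[0,0,0,0,0,0,255],[0,0,0,0,0,0,255],[0,0,0,0,0,0,255],[0,0,0,0,0,0,255],[0,0,0,0,0,0,255],[0,0,0,0,0,0,255],[0,0,0,0,0,0,255]],
])

```text
clock: 23.7
tcp_pos: [0.5581, -0.1606, 0.063]
orientation: [0.001, 0.0, 1.0, -0.001]
wrist_force: [-1.1, -1.1, 6.3]
finger_gap: 0.0238
grip_force: 39.4
```

Call:
jog_arm([
  [[0,0,-0.084,0,0,0,255],[0,0,-0.084,0,0,0,255],[0,0,-0.084,0,0,0,255],[0,0,-0.084,0,0,0,255],[0,0,-0.084,0,0,0,255],[0,0,-0.084,0,0,0,255],[0.0222,0.1263,0,0,0,0,255],[0.0222,0.1263,0,0,0,0,255],[0.0222,0.1263,0,0,0,0,255],[0.0222,0.1263,0,0,0,0,255],[0.0222,0.1263,0,0,0,0,255],[0.0222,0.1263,0,0,0,0,255],[0.0222,0.1263,0,0,0,0,255],[0.0222,0.1263,0,0,0,0,255],[0.0222,0.1263,0,0,0,0,255],[0.0222,0.1263,0,0,0,0,255],[0.0222,0.1263,0,0,0,0,255],[0.0222,0.1263,0,0,0,0,255],[0,0,0,0,0,0,255],[0,0,0,0,0,0,255]],
])

```text
clock: 25.7
tcp_pos: [0.49, 0.2192, 0.1871]
orientation: [-0.001, -0.001, 1.0, -0.0]
wrist_force: [0.4, -0.1, -2.4]
finger_gap: 0.0239
grip_force: 40.2
```

Call:
jog_arm([
  [[0,0,0.082,0,0,0,255],[0,0,0.082,0,0,0,255],[0,0,0.082,0,0,0,255],[0,0,0.082,0,0,0,255],[0,0,0.082,0,0,0,255],[0,0,0.05,0,0,0,255],[0,0,0.035,0,0,0,255],[0,0,0.006,0,0,0,255],[0,0,0,0,0,0,255],[0,0,0,0,0,0,255]],
])

```text
clock: 26.7
tcp_pos: [0.4915, 0.2189, 0.0634]
orientation: [0.001, 0.0, 1.0, 0.0]
wrist_force: [-0.1, -0.5, -1.6]
finger_gap: 0.0237
grip_force: 40.3
```

Call:
jog_arm([
  [[0,0,0.007,0,0,0,255],[0,0,0.006,0,0,0,255],[0,0,0.003,0,0,0,255],[0,0,0,0,0,0,255],[0,0,0,0,0,0,255]],
])

```text
clock: 27.2
tcp_pos: [0.4914, 0.2189, 0.06]
orientation: [0.001, 0.0, 1.0, 0.0]
wrist_force: [-1.5, -0.7, 5.7]
finger_gap: 0.0245
grip_force: 41.3
```

Call:
jog_arm([
  [[0,0,0,0,0,0,60],[0,0,0,0,0,0,60],[0,0,0,0,0,0,0],[0,0,0,0,0,0,0],[0,0,0,0,0,0,0],[0,0,-0.05,0,0,0,0],[0,0,-0.1,0,0,0,0],[0,0,-0.14,0,0,0,0],[0,0,-0.14,0,0,0,0],[0,0,-0.13,0,0,0,0],[0,0,0,0,0,0,0],[0,0,0,0,0,0,0]],
])

```text
clock: 28.4
tcp_pos: [0.4915, 0.219, 0.2001]
orientation: [0.001, 0.0, 1.0, 0.0]
wrist_force: [0.2, -0.4, -0.1]
finger_gap: 0.0853
grip_force: 0.0
```

Call:
jog_arm([
  [[-0.0405,-0.1263,0,0,0,0,50],[-0.0405,-0.1263,0,0,0,0,50],[-0.0405,-0.1263,0,0,0,0,50],[-0.0405,-0.1263,0,0,0,0,50],[-0.0405,-0.1263,0,0,0,0,50],[-0.0405,-0.1263,0,0,0,0,50],[-0.0405,-0.1263,0,0,0,0,50],[-0.0405,-0.1263,0,0,0,0,50],[-0.0405,-0.1263,0,0,0,0,50],[-0.0405,-0.1263,0,0,0,0,50],[-0.0405,-0.1263,0,0,0,0,50],[-0.0405,-0.1263,0,0,0,0,50],[0,0,0,0,0,0,50],[0,0,0,0,0,0,50]],
])

```text
clock: 29.8
tcp_pos: [0.6112, -0.1605, 0.1968]
orientation: [-0.001, 0.001, 1.0, 0.001]
wrist_force: [-0.3, -0.1, 0.5]
finger_gap: 0.0688
grip_force: 0.0
```

```bash
python3 see.py blue; python3 - <<'E'
from h import *
from workcell import env,cams,spotter
s=env.get_state();c=cams.read_camera('wrist')
for d in spotter.landmark_of('green_stamp_mid','wrist')[:2]:
        print(d['conf'],least_squares(lambda p:proj(c,[p[0],p[1],.06],s)[0]-d['uv'],[.55,-.16]).x.round(4))
E
```

```text
29.8 [ 0.6112 -0.1605  0.1968]
top 0.63 [0.4891 0.2191] rack xy -0.0326 0.0003
top 0.33 [0.6094 0.1984] rack xy 0.0894 0.0035
scene 0.66 [0.4965 0.2261] rack xy -0.0267 0.0085
scene 0.33 [ 0.5754 -0.1167] rack xy 0.1177 -0.3122
0.55 [ 0.6138 -0.1617]
```

Call:
jog_arm([
  [[-0.003,0,0.091,0,0,0,50],[0,0,0.091,0,0,0,50],[0,0,0.091,0,0,0,50],[0,0,0.091,0,0,0,50],[0,0,0.091,0,0,0,50],[0,0,0.091,0,0,0,50],[0,0,0,0,0,0,50],[0,0,0,0,0,0,50],[0,0,0,0,0,0,255],[0,0,0,0,0,0,255],[0,0,0,0,0,0,255],[0,0,0,0,0,0,255],[0,0,0,0,0,0,255],[0,0,0,0,0,0,255],[0,0,0,0,0,0,255],[0,0,0,0,0,0,255],[0,0,0,0,0,0,255]],
])

```text
clock: 31.8
tcp_pos: [0.6137, -0.1605, 0.0634]
orientation: [0.001, 0.0, 1.0, -0.0]
wrist_force: [-0.3, -0.3, 6.4]
finger_gap: 0.024
grip_force: 39.2
```

Call:
jog_arm([
  [[0,0,-0.084,0,0,0,255],[0,0,-0.084,0,0,0,255],[0,0,-0.084,0,0,0,255],[0,0,-0.084,0,0,0,255],[0,0,-0.084,0,0,0,255],[0,0,-0.084,0,0,0,255],[0.0603,0.1302,0,0,0,0,255],[0.0603,0.1302,0,0,0,0,255],[0.0603,0.1302,0,0,0,0,255],[0.0603,0.1302,0,0,0,0,255],[0.0603,0.1302,0,0,0,0,255],[0.0603,0.1302,0,0,0,0,255],[0.0603,0.1302,0,0,0,0,255],[0.0603,0.1302,0,0,0,0,255],[0.0603,0.1302,0,0,0,0,255],[0.0603,0.1302,0,0,0,0,255],[0.0603,0.1302,0,0,0,0,255],[0.0603,0.1302,0,0,0,0,255],[0,0,0,0,0,0,255],[0,0,0,0,0,0,255]],
])

```text
clock: 33.8
tcp_pos: [0.4315, 0.2309, 0.1877]
orientation: [-0.0, -0.001, 1.0, -0.0]
wrist_force: [-0.4, 0.0, -1.6]
finger_gap: 0.024
grip_force: 39.8
```

Call:
jog_arm([
  [[0,0,0.082,0,0,0,255],[0,0,0.082,0,0,0,255],[0,0,0.082,0,0,0,255],[0,0,0.082,0,0,0,255],[0,0,0.082,0,0,0,255],[0,0,0.05,0,0,0,255],[0,0,0.035,0,0,0,255],[0,0,0.006,0,0,0,255],[0,0,0,0,0,0,255],[0,0,0,0,0,0,255]],
])

```text
clock: 34.8
tcp_pos: [0.4328, 0.2304, 0.0635]
orientation: [0.001, 0.0, 1.0, 0.0]
wrist_force: [0.2, 0.0, -0.6]
finger_gap: 0.024
grip_force: 39.9
```

Call:
jog_arm([
  [[0,0,0.007,0,0,0,255],[0,0,0.006,0,0,0,255],[0,0,0.003,0,0,0,255],[0,0,0,0,0,0,255],[0,0,0,0,0,0,255]],
])

```text
clock: 35.3
tcp_pos: [0.4329, 0.2307, 0.0603]
orientation: [0.001, -0.0, 1.0, 0.0]
wrist_force: [-2.7, -1.9, 9.1]
finger_gap: 0.024
grip_force: 40.8
```

Call:
jog_arm([
  [[0,0,0,0,0,0,60],[0,0,0,0,0,0,60],[0,0,0,0,0,0,0],[0,0,0,0,0,0,0],[0,0,0,0,0,0,0],[0,0,-0.05,0,0,0,0],[0,0,-0.1,0,0,0,0],[0,0,-0.14,0,0,0,0],[0,0,-0.14,0,0,0,0],[0,0,-0.13,0,0,0,0],[0,-0.15,0,0,0,0,0],[0,-0.15,0,0,0,0,0],[0,-0.15,0,0,0,0,0],[0,-0.15,0,0,0,0,0],[0,-0.15,0,0,0,0,0],[0,-0.15,0,0,0,0,0],[0,0,0,0,0,0,0],[0,0,0,0,0,0,0]],
])

```text
clock: 37.1
tcp_pos: [0.4319, 0.0048, 0.1987]
orientation: [-0.0, 0.001, 1.0, 0.0]
wrist_force: [-0.3, -0.6, -0.3]
finger_gap: 0.0854
grip_force: 0.0
```

```bash
python3 see.py green pics/s2.png
```

```text
37.1 [0.4319 0.0048 0.1987]
scene 0.84 [0.4295 0.2292] rack xy -0.093 -0.0016
scene 0.64 [0.5645 0.242 ] rack xy 0.0369 0.0375
```

View pics/s2.png

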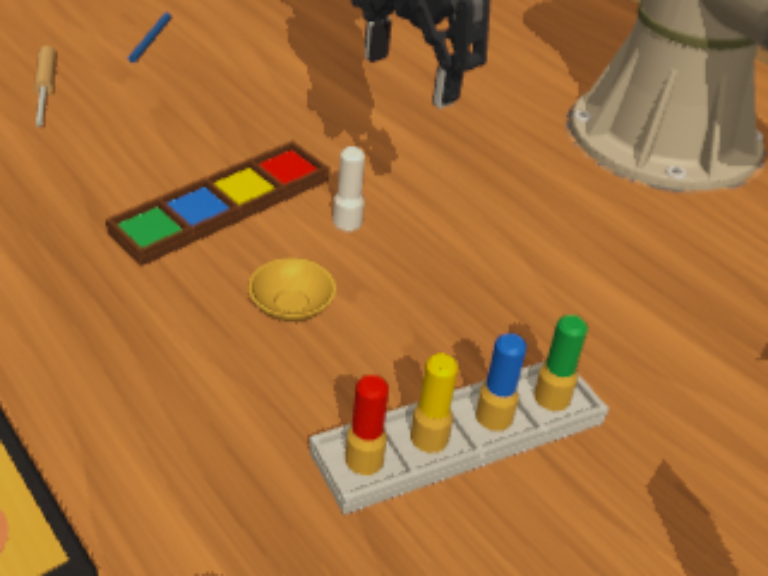

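All four stamps stand upright and centred in reverse order (red 368,425; yellow 437,400; blue 503,380; green 565,360). The dish (292,290) and the white look-alike are untouched, so I hand in.

```bash
python3 -c "
from workcell import ticket
print(ticket.hand_in())"
```

```text
the job is handed in; nothing more can be done
None
```

The four stamps stand upright in the aluminium rack in reverse order (red farthest, then yellow, blue, green), the dish was not moved, and the job is handed in at about 37 s; no verdict was returned.

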